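# Free the ejector and present the offset lever over its drilling fixture

## Task

Work the drilling fixture's sprung ejector lever: pull its black knob towards the robot through the whole stroke, then ease it slowly back until it rests home again, never letting it fly back. Then take the cast offset lever (the long casting with a big boss at one end and a small eye at the other) by its balance point, lift it so that it stays level, and hold it still and level about 5 cm above the fixture's pins, its boss straight over the thick post and its small eye over the thin pin, so that the pins can be oiled underneath. Finish while holding it there; leave the other things on the table where they are.

Things in the scene. Friction and masses are not known exactly. Their poses are not given: they have to be found in the camera images.
- fixture: Drilling fixture fixed to the table: aluminium plate 125 x 200 x 15 mm. Origin on the table, midway between post and pin; at zero yaw x points away from the robot, y left. Plate from x -80 to +45, y -100 to +100 mm. Thick steel post (20 mm across, collar 34) at y +75, thin pin (10 mm) at y -75 mm; on the robot's side a flat sprung lever with a short ejector finger. Place and yaw vary.
- post_top (a point): Centre of the top of the thick post, 50 mm above the table.
- pin_top (a point): Centre of the top of the thin pin, 40 mm above the table, 150 mm from the post.
- lever_pivot (a point): Point on the upright pivot axis of the ejector lever, at grip height (68 mm above the table); in the fixture's frame at x -55, y 0 mm.
- lever_knob (a point): Grip point on the axis of the ejector lever's upright black round knob, 105 mm from the pivot, 68 mm above the table. Knob 18 to 22 mm across, standing from 30 to 86 mm above the table. At rest it lies on the fixture's -y side of the pivot; pulled, it swings level about the pivot towards the fixture's -x, clockwise seen from above.
- ejector_lever (a joint): Angle of the sprung ejector lever (rad): 0 at rest, home against its stop; grows as the knob is pulled; the end stop is at 0.75 (full stroke). The spring drives it back: about 2 N at the knob at home, 5 N at full stroke; let go, it flies back.
- offset_lever: Dark cast offset lever lying flat, 0.35 to 0.7 kg, 188 mm long. Origin on its underside, below its balance point; x from big boss to small eye, z up. Boss: 48 across, 40 high, bore 24 mm, axis at x -49 mm. Eye: 28 across, 34 high, bore 14 mm, axis at x +101 mm. Straight web between, 16 mm thick along y, 8 to 32 mm above the underside, plain from x -25 to +62 mm: grip across it.
- balance_point (a point): The balance point: in the middle of the web, 20 mm above the underside, 49 mm from the boss axis towards the eye (25 mm from the boss's outer face).
- boss_bore (a point): Centre of the big boss's bore at the underside.
- eye_bore (a point): Centre of the small eye's bore at the underside, 150 mm from the boss bore.
- plain_link: Bystander: dark cast straight link, 154 mm long, with two equal eyes of diameter 34 mm, 30 mm high; origin under its middle, x along it. It and the offset lever may stand in each other's places.
- ring: Bystander: bare steel bearing ring, 48 mm in diameter, 12 mm high; origin under its centre.
- pen: Bystander: marker, 132 mm long, 17 mm thick, lying; origin under its middle.
- tape: Bystander: roll of tape, 95 mm in diameter, 24 mm high, lying flat; origin under its centre.
- bearing_a: Bystander: bearing cone, 50 mm in diameter, 18 mm high; origin under its centre.
- bearing_b: Bystander: a second bearing cone, the same size; origin under its centre.

How it is judged:
On the way, in this order (a step that is already met when the one before it is completed fails the run):
1. the ejector lever is pulled through its whole stroke (value of joint ejector_lever above 0.68 rad), for 0.1 s.
2. the ejector lever is back home and at rest (value of joint ejector_lever below 0.05 rad and velocity of joint ejector_lever above -0.1 rad/s and height (world z) of offset_lever below 0.015 m), for 0.2 s.
3. the offset lever is lifted by its balance point, level (contact force between the fingers and offset_lever above 2 N and x of the grasp point in the frame of offset_lever between -0.02 and 0.02 m and height (world z) of offset_lever above 0.03 m and angle between offset_lever's own z axis and vertical below 0.12 rad), for 0.2 s.
At the end, for the whole second after the job is handed in: Fingers hold the offset lever within 20 mm of its balance point; it is still, level within 5 degrees, its underside 25 to 90 mm above the thick post's top, boss bore within 12 mm of over the post, eye bore within 14 mm of over the pin, off the fixture; the ejector lever is home (under 0.05 rad) (contact force between the fingers and offset_lever above 2 N and x of the grasp point in the frame of offset_lever between -0.02 and 0.02 m and angle between offset_lever's own z axis and vertical below 0.09 rad and horizontal distance between boss_bore and post_top below 0.012 m and horizontal distance between eye_bore and pin_top below 0.014 m and height (world z) of offset_lever between 0.075 and 0.14 m and linear speed of offset_lever below 0.02 m/s and angular speed of offset_lever below 0.15 rad/s and contact force between offset_lever and fixture below 0.2 N and value of joint ejector_lever below 0.05 rad); the arm keeps its last pose, push and grip.
It fails at once if the ejector lever flies back (faster than 1.5 rad/s) (velocity of joint ejector_lever below -1.5 rad/s).
It fails at once if the offset lever hangs or tips (more than 20 degrees) (angle between offset_lever's own z axis and vertical above 0.35 rad).
It fails at once if a bystander is moved by more than 20 mm (distance of any of plain_link, ring, pen, tape, bearing_a, bearing_b from where it was at the start of the episode above 0.02 m).
It also fails if it takes over 58 s, if anything falls off the work surface, if the arm or the gripper's body presses on something with over 40 N, if the wrist force passes 120 N, or if a joint passes its speed limit or range.

## Robot

A 6-joint arm with a two-finger parallel gripper is mounted at the origin on a cart in front of the work surface, level with it; the furniture and walls round the work are solid. World frame = base frame: x ahead of the robot, y to its left, z up, the work surface at z = 0. Lengths are in m, angles in rad, forces in N, time in s.
With the tool pointing down it reaches from about 0.35 to 0.975 m from the base axis. Payload 4.9 kg.
Tool frame: the origin (TCP) lies at the very end of the fingers, on their centre line; the grasp point (between the pads) lies 19 mm behind it; z points along the fingers, y is the line along which they close (so a half turn about z gives the same grasp; the last joint's range is limited). The gripper opens to 85 mm and grips with 20 to 120 N. Pads are 22 mm wide; open, the fingers measure 114 mm over their backs; the gripper's body (76 mm by 85 mm) begins 54 mm behind the grasp point. The pads swing forward as they close: fully open they stand 13 mm farther back than shut.
Start: joints at [-1.413, 0.053, 1.613, -0, 1.476, -0.119], TCP at [0.171, -0.601, 0.194] pointing down, gripper open.
Joint ranges: [-3.01, 3.01], [-1.01, 2.22], [0.06, 2.58], [-1.02, 4.17], [0.09, 2.62], [-3.14, 3.14]. Speed limits (rad/s): [2.57, 2.57, 3.14, 3.14, 3.14, 3.14].

## Interface

Orientations are given as a rotation vector (axis times angle).
In Python, from station import get_obs, get_image, finish_job gives the robot as it stands. The module is installed in compiled form; this text tells all that it offers.
- The arm moves only by the tool carry_out, never from a script. Its argument "rows" is a list of rows, each a list of 7 numbers: the turn, a rotation vector about the tool's x, y, z as a fraction of full scale, then the shift along the tool's x, y, z as a fraction of full scale, then the closure, from -1 (fully open) to 1 (shut). A call has 1 to 5 rows; each row is the pose to reach, as a shift and turn from the pose commanded when the call began, along the tool's axes at that moment, turning the shorter way round; what a row does not reach only later rows make up. Full scale, the value 1, is 300 mm for a shift and pi rad for a turn. A row lasts 1/10 s, in which the tool goes at most 50 mm and 8.59 degrees, less where a joint would pass 70% of its speed; a pose out of reach is approached as far as the arm can. A call with a number of a shift or a turn outside -1 to 1 is refused whole. A call with a gripper value outside its range is refused whole. The fingers move at their own pace and stop on an object; "force" is the grip in N (left out, the last holds). Time passes only in rows, so rows that repeat a pose let the fingers close. It gives the time, the measured TCP pose, the force, the opening and the grip force at its end, in the units of the state.
- get_obs(): the state, without advancing time (a new reading comes with each control period).
- get_image(name): name is "side" or "top"; returns a dict with "img" (480x640x3 uint8, blue, green, red), "mtx" (3x3 intrinsics, pixels), "R" (3x3) and "t" (3): a world point X has camera coordinates R X + t. Camera axes: x right, y down, z forward; pixel columns grow to the right and rows downward; lengths in m; the calibration is good to about 2 mm. A picture is of the moment at which its call begins. There is no depth.
- finish_job(): hands the job in; it is judged then, once.
The state is a dict: "t": time; "q": joint angles; "dq": joint speeds; "effort": joint torques, N m; "tool_pos": TCP position; "tool_rot": TCP orientation; "contact_force": force on the tool from outside, world axes, zero at the start; "wrist_torque": the same for the moment, N m; "opening": finger opening in m; "grip_force": force on a finger pad.
Only numpy, scipy, OpenCV 4.12 (cv2) and the standard library are available. Lean on these libraries where they do the work, as an engineer would, in place of code of your own. Each camera call takes 0.05 s, during which the arm holds its last target. There are 200 camera calls.

## Working session

There is one attempt and no reset: what is moved stays moved. The work goes in short steps, Python scripts to look and compute and a tool call to move; the robot and the scene stay as the last step left them, time stands still between calls to the robot, and variables do not carry over. Pictures are saved under pics/ and viewed, at most 10 in all, crops included, and the job is handed in when it is done.

Besides the shell and the picture viewer there is one more tool, called after ">>>" by a JSON object that holds its "name" and its "arguments". carry_out: Moves the arm, as the interface text tells. Shift numbers are shares of 300 mm and turn numbers shares of pi rad, none past 1 either way. Its arguments: {"type":"object","properties":{"rows":{"type":"array"},"force":{"type":"number"}},"required":["rows"]}

```bash
mkdir -p pics; cat > h.py <<'E'
import numpy as np, cv2
from station import get_obs, get_image, finish_job
from scipy.spatial.transform import Rotation as R
def snap(n,f):
    d=get_image(n); cv2.imwrite('pics/'+f,d['img']); np.savez('pics/'+f[:-4],**d); return d
def ray(d,u,v,z):
    K,Rm,t=d['mtx'],d['R'],d['t']
    c=-Rm.T@t; r=Rm.T@np.linalg.inv(K)@np.array([u,v,1.]); return c+r*(z-c[2])/r[2]
def proj(d,X):
    p=d['mtx']@(d['R']@np.array(X)+d['t']); return p[:2]/p[2]
E
python3 - <<'E'
from h import *
for n in('top','side'):
    d=snap(n,n+'0.png'); print(n,-d['R'].T@d['t'],d['R'][2],d['mtx'][0,0])
o=get_obs(); print(o['t'],o['tool_pos'],o['tool_rot'],R.from_rotvec(o['tool_rot']).as_matrix())
E
```

```text
top [ 0.44278925 -0.21334465  0.94180276] [ 0.12176084  0.02230833 -0.99230874] 439.7855522400206
side [ 0.43159969 -1.0244876   0.62467401] [ 0.10292473  0.836196   -0.53868613] 461.51140095480923
0.1 [ 0.17069874 -0.6005938   0.19328491] [-3.10973542e+00 -4.33183105e-01  6.20742659e-05] [[ 9.61930309e-01  2.73294705e-01 -2.91807394e-04]
 [ 2.73294778e-01 -9.61928633e-01  1.80823156e-03]
 [ 2.13482223e-04 -1.81914218e-03 -9.99998323e-01]]
```

View pics/top0.png

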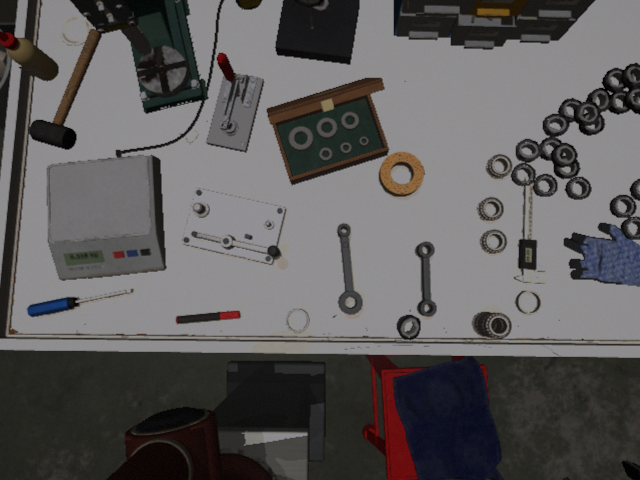

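View pics/side0.png

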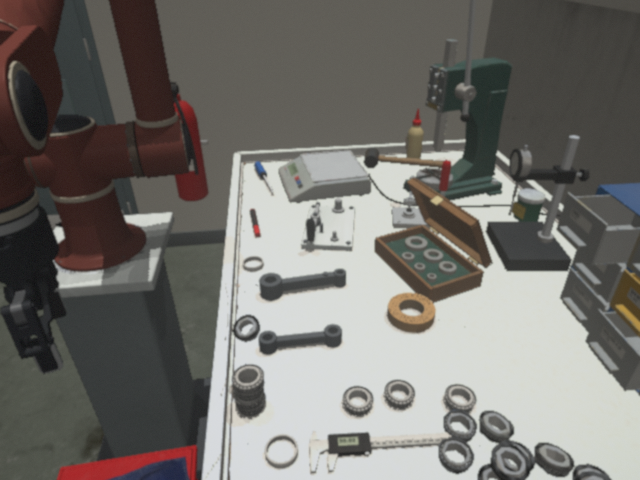

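The top view shows the fixture at about (235,225), with its post at (200,209), pin at about (270,226) and knob at (273,252). The offset lever has its boss at (349,302) and eye at (344,230), and the plain link is at (426,280). Next I'll enlarge this area.

```bash
python3 - <<'E'
from h import *
a=cv2.imread('pics/top0.png')[180:320,175:365]
cv2.imwrite('pics/c1.png',cv2.resize(a,None,fx=4.2,fy=4.2,interpolation=cv2.INTER_CUBIC))
b=cv2.imread('pics/side0.png')[185:305,240:370]
cv2.imwrite('pics/c2.png',cv2.resize(b,None,fx=5,fy=5,interpolation=cv2.INTER_CUBIC))
E
```

```text
(no output)
```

View pics/c1.png

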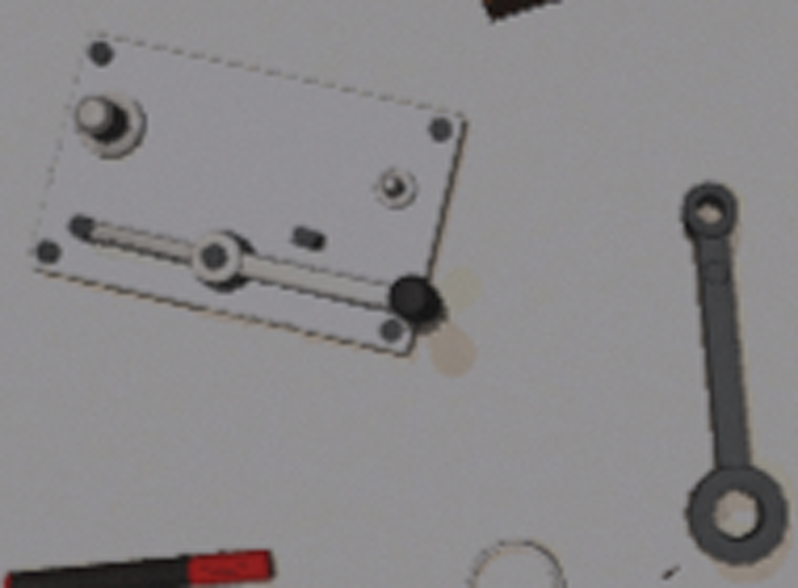

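View pics/c2.png

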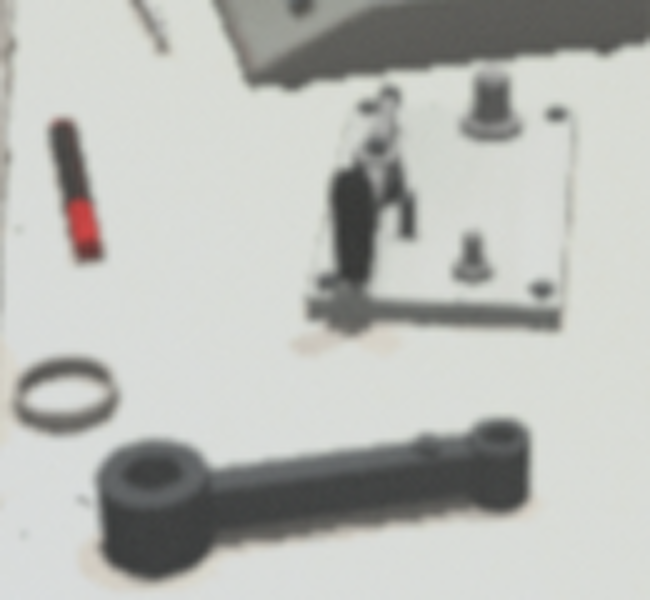

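The crops give these positions (c1 pixels): post top (96,113), pin top (395,186), knob top (410,295), plate corners (95,35), (465,119), (409,353) and (35,268), boss (737,513), eye (710,211). I'll fit the poses from these.

```bash
python3 - <<'E'
from h import *
from scipy.optimize import least_squares
d=np.load('pics/top0.npz')
P=lambda u,v,z: ray(d,175+u/4.2-.4,180+v/4.2-.4,z)[:2]
obs=[((96,113,.05),(0,.075)),((395,186,.04),(0,-.075)),((410,295,.086),(-.055,-.105)),((95,35,.015),(.045,.1)),((465,119,.015),(.045,-.1)),((409,353,.015),(-.08,-.1)),((35,268,.015),(-.08,.1))]
W=np.array([P(*a) for a,_ in obs]); L=np.array([b for _,b in obs])
T=lambda p,L: L@np.array([[np.cos(p[2]),np.sin(p[2])],[-np.sin(p[2]),np.cos(p[2])]])+p[:2]
r=least_squares(lambda p:(T(p,L)-W).ravel(),[.4,.1,0]); p=r.x
print('fixture',p, (1e3*r.fun.reshape(-1,2)).round(1).tolist())
print('post,pin,knob,pivot',T(p,np.array([[0,.075],[0,-.075],[-.055,-.105],[-.055,0]])), 'knob meas',W[2])
b=P(737,513,.04); e=P(710,211,.034); print('boss',b,'eye',e,np.linalg.norm(e-b)); u=(e-b)/np.linalg.norm(e-b); print('bal',b+.049*u,'dir',np.degrees(np.arctan2(u[1],u[0])))
# side cross-check
s=np.load('pics/side0.npz'); S=lambda u,v,z: ray(s,240+u/5-.4,185+v/5-.4,z)[:2]
print('side post',S(492,72,.05),'pin',S(472,236,.04),'boss',S(154,472,.04),'eye',S(499,435,.034))
print('knobtop',S(350,172,.086))
print('pen',P(140,572,.0085),'ring',P(517,585,.006))
E
```

```text
fixture [ 0.58954881 -0.00154031 -0.21780305] [[-0.8, -0.0], [1.0, 0.8], [-1.3, -1.4], [1.3, 1.2], [1.2, -2.2], [-1.4, -1.1], [0.0, 2.8]]
post,pin,knob,pivot [[ 0.60575519  0.07168778]
 [ 0.57334243 -0.0747684 ]
 [ 0.51315927 -0.09217496]
 [ 0.53584821  0.01034437]] knob meas [ 0.51447589 -0.09079434]
boss [ 0.41386981 -0.24469961] eye [ 0.56144161 -0.23141712] 0.14816835338974774
bal [ 0.46267253 -0.24030703] dir 5.143159766311753
side post [0.60581177 0.07028069] pin [ 0.57294606 -0.07946611] boss [ 0.41414786 -0.2475445 ] eye [ 0.56203459 -0.23366899]
knobtop [ 0.5136088  -0.08901688]
pen [0.38112727 0.05270113] ring [ 0.3763076  -0.13618131]
```

>>> {"name": "carry_out", "arguments": {"rows": [[0,0,0,0.104,-0.088,0,0],[0,0,0,0.208,-0.176,0,0],[0,0,0,0.312,-0.264,0,0],[0,0,0,0.416,-0.352,0,0],[0,0,0,0.52,-0.44,0,0]], "force": 40}}

```text
t: 0.6
tool_pos: [0.2853, -0.4299, 0.1938]
tool_rot: [-3.111, -0.433, 0.0]
contact_force: [1.2, -0.3, 0.2]
opening: 0.043
grip_force: 0.0
```

>>> {"name": "carry_out", "arguments": {"rows": [[0,0,0,0.104,-0.088,0,0],[0,0,0,0.208,-0.176,0,0],[0,0,0,0.312,-0.264,0,0],[0,0,0,0.416,-0.352,0,0],[0,0,0,0.52,-0.44,0,0]]}}

```text
t: 1.1
tool_pos: [0.3992, -0.2603, 0.194]
tool_rot: [-3.111, -0.433, 0.0]
contact_force: [0.4, 0.5, -0.2]
opening: 0.0425
grip_force: 0.0
```

>>> {"name": "carry_out", "arguments": {"rows": [[0,0,0,0.104,-0.088,0,0],[0,0,0,0.208,-0.176,0,0],[0,0,0,0.312,-0.264,0,0],[0,0,0,0.416,-0.352,0,0],[0,0,0,0.52,-0.44,0,0]]}}

```text
t: 1.6
tool_pos: [0.5132, -0.0907, 0.194]
tool_rot: [-3.111, -0.434, 0.001]
contact_force: [0.7, -0.2, 0.4]
opening: 0.0428
grip_force: 0.0
```

>>> {"name": "carry_out", "arguments": {"rows": [[0,0,-0.034,0,0,0,0],[0,0,-0.068,0,0,0,0],[0,0,-0.102,0,0,0,0],[0,0,-0.136,0,0,0,0],[0,0,-0.171,0,0,0,0]]}}

```text
t: 2.1
tool_pos: [0.5124, -0.0921, 0.1938]
tool_rot: [-2.881, -1.25, 0.001]
contact_force: [-0.6, 0.4, 1.1]
opening: 0.043
grip_force: 0.0
```

>>> {"name": "carry_out", "arguments": {"rows": [[0,0,-0.034,0,0,0,0],[0,0,-0.068,0,0,0,0],[0,0,-0.102,0,0,0,0],[0,0,-0.136,0,0,0,0],[0,0,-0.171,0,0,0,0]]}}

```text
t: 2.6
tool_pos: [0.5124, -0.0922, 0.1938]
tool_rot: [-2.446, -1.97, 0.001]
contact_force: [0.2, -0.7, -0.6]
opening: 0.043
grip_force: 0.0
```

```bash
cat >> h.py <<'E'
def goto(x,y,z,a_deg):
    "print the 6 shares (turn z, shift) from the measured pose to a down pose with tool x at yaw a_deg"
    o=get_obs(); M=R.from_rotvec(o['tool_rot']).as_matrix(); a=np.radians(a_deg)
    G=np.array([[np.cos(a),np.sin(a),0],[np.sin(a),-np.cos(a),0],[0,0,-1]])
    w=R.from_matrix(M.T@G).as_rotvec()/np.pi; s=M.T@(np.array([x,y,z])-o['tool_pos'])/.3
    print('t',o['t'],'pos',o['tool_pos'].round(4),'yaw',np.degrees(np.arctan2(M[1,0],M[0,0])).round(2),'open',round(o['opening'],4),'F',np.round(o['contact_force'],1),'grip',o['grip_force'],'q6',o['q'][5])
    print('turn',w.round(4),'shift',s.round(4))
E
python3 -c "
from h import *
goto(.514,-.0915,.049,77.5)"
```

```text
t 2.6 pos [ 0.5124 -0.0922  0.1938] yaw 77.68 open 0.043 F [ 0.2 -0.7 -0.6] grip 0.0 q6 -0.1060247365528437
turn [-0.0003 -0.      0.001 ] shift [0.0035 0.0053 0.4826]
```

>>> {"name": "carry_out", "arguments": {"rows": [[0,0,0,0.0035,0.005,0.1,0],[0,0,0,0.0035,0.005,0.2,0],[0,0,0,0.0035,0.005,0.3,0],[0,0,0,0.0035,0.005,0.4,0],[0,0,0,0.0035,0.005,0.48,0]]}}

```text
t: 3.1
tool_pos: [0.5132, -0.0912, 0.048]
tool_rot: [-2.45, -1.963, 0.002]
contact_force: [0.1, 0.6, 0.3]
opening: 0.0427
grip_force: 0.0
```

>>> {"name": "carry_out", "arguments": {"rows": [[0,0,0,0,0,0,0.3],[0,0,0,0,0,0,0.5],[0,0,0,0,0,0,0.7],[0,0,0,0,0,0,1],[0,0,0,0,0,0,1]], "force": 40}}

```text
t: 3.6
tool_pos: [0.5155, -0.092, 0.0519]
tool_rot: [2.45, 1.963, 0.002]
contact_force: [-0.1, -0.1, 0.2]
opening: -0.0002
grip_force: 0.0
```

```bash
python3 - <<'E'
from h import *
goto(.514,-.0915,.049,77.5)
d=snap('top','k1.png'); s=snap('side','k1s.png')
a=d['img'][180:300,180:320]; b=s['img'][150:270,260:400]
cv2.imwrite('pics/k1c.png',np.vstack([np.zeros((1,800,3),np.uint8),cv2.resize(np.hstack([a,b]),(800,343))]))
E
```

```text
t 3.6 pos [ 0.5155 -0.092   0.0519] yaw 77.42 open -0.0002 F [-0.1 -0.1  0.2] grip 0.0 q6 -0.09927518689953292
turn [ 0.0008  0.0001 -0.0004] shift [ 0.0004 -0.0052  0.0097]
```

View pics/k1c.png

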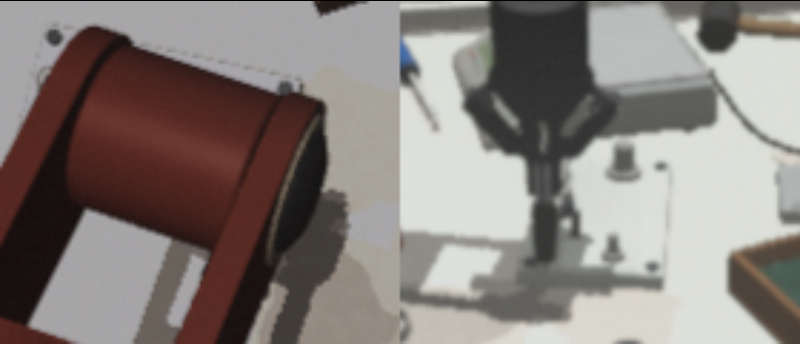

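The shut gripper caught nothing, and the knob at about (543,230) in the right half seems to stand nearer the camera than the fingers. I'll check with projections.

```bash
python3 - <<'E'
from h import *
s=np.load('pics/k1s.npz'); t=np.load('pics/top0.npz');s0=np.load('pics/side0.npz')
for X in [(.5155,-.092,.052),(.5155,-.092,.086),(.5155,-.092,.03),(.5155,-.092,.12)]: print(X,proj(s,X).round(1),'crop',((proj(s,X)-[260,150])*2.857).round(0), 'c2',((proj(s0,X)-[240,185])*5).round(), 'c1',((proj(t,X)-[175,180])*4.2).round())
cv2.imwrite('pics/k1z.png',cv2.resize(s['img'][170:260,390-80:480-80] if 0 else s['img'][180:260,400-110:520-110] if 0 else s['img'][185:255,410-140:510-140],(800,560),interpolation=cv2.INTER_CUBIC))
E
```

```text
(0.5155, -0.092, 0.052) [310.9 232. ] crop [145. 234.] c2 [354. 235.] c1 [421. 297.]
(0.5155, -0.092, 0.086) [310.5 219.6] crop [144. 199.] c2 [353. 173.] c1 [411. 291.]
(0.5155, -0.092, 0.03) [311.1 239.8] crop [146. 257.] c2 [355. 274.] c1 [427. 301.]
(0.5155, -0.092, 0.12) [310.2 206.7] crop [143. 162.] c2 [351. 109.] c1 [400. 285.]
```

View pics/k1z.png

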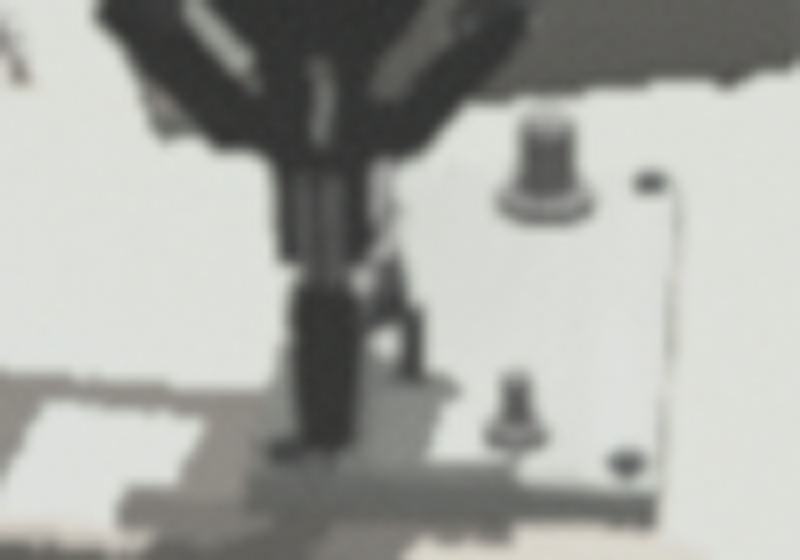

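>>> {"name": "carry_out", "arguments": {"rows": [[0,0,0,0,0,0,0],[0,0,0,0,0,0,0],[0,0,0,0,0,0,0],[0,0,0,0,0,0,0],[0,0,0,0,0,0,0]]}}

```text
t: 4.2
tool_pos: [0.5144, -0.0916, 0.0504]
tool_rot: [-2.451, -1.965, 0.0]
contact_force: [-0.3, -0.3, -0.0]
opening: 0.0424
grip_force: 0.0
```

```bash
python3 - <<'E'
from h import *
goto(.514,-.0915,.049,77.5)
s=snap('side','k2.png'); img=cv2.resize(s['img'][160:260,250:390],None,fx=5.7,fy=5.7,interpolation=cv2.INTER_CUBIC)
o=get_obs();p=o['tool_pos'];M=R.from_rotvec(o['tool_rot']).as_matrix()
for h,c in((0,(0,0,255)),(.019,(0,255,0)),(.073,(255,0,0))):
    for w in(-.0215,.0215):
        q=(proj(s,p-M[:,2]*h+M[:,1]*w)-[250,160]+.5)*5.7; cv2.circle(img,tuple(int(v) for v in q),4,c,1)
cv2.imwrite('pics/k2c.png',img)
E
```

```text
t 4.2 pos [ 0.5144 -0.0916  0.0504] yaw 77.42 open 0.0424 F [-0.3 -0.3 -0. ] grip 0.0 q6 -0.09924072346448796
turn [-0.     -0.     -0.0004] shift [ 0.0001 -0.0015  0.0045]
```

View pics/k2c.png

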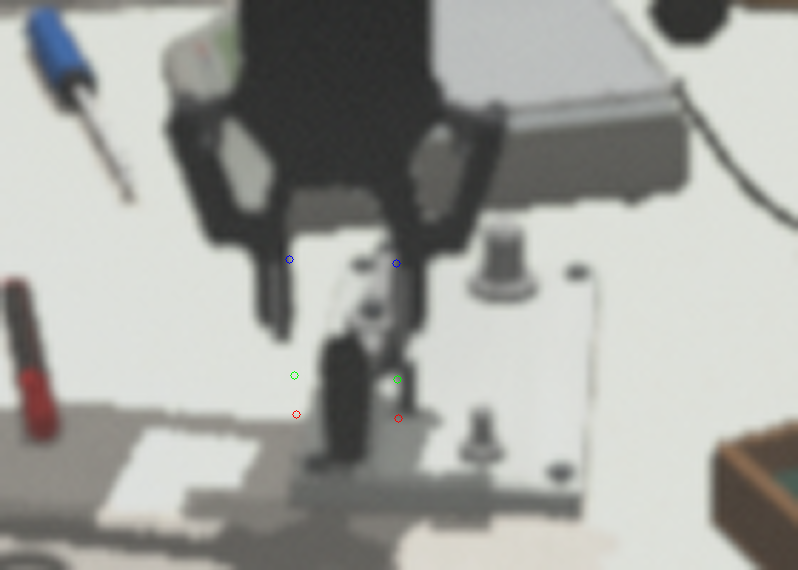

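The open finger tips end at crop row ~335, about 80 crop pixels (~37 mm) higher than the red marks of the reported TCP; horizontally they agree. I'll check the same thing against the first side picture.

```bash
python3 - <<'E'
from h import *
s=np.load('pics/side0.npz')
p=np.array([.1707,-.6006,.1933]); y=np.array([.2733,-.9619,0])
for h in(0,.013,.037,.05,.073):
    print(h,[proj(s,p+[0,0,h]+w*y).round(0).tolist() for w in(-.0425,0,.0425)])
cv2.imwrite('pics/g0.png',cv2.resize(s['img'][220:400,0:120],None,fx=3.3,fy=3.3,interpolation=cv2.INTER_CUBIC))
E
```

```text
0 [[70.0, 347.0], [69.0, 370.0], [68.0, 397.0]]
0.013 [[67.0, 339.0], [66.0, 363.0], [64.0, 389.0]]
0.037 [[61.0, 325.0], [59.0, 348.0], [57.0, 374.0]]
0.05 [[58.0, 317.0], [56.0, 340.0], [53.0, 366.0]]
0.073 [[52.0, 303.0], [49.0, 325.0], [46.0, 351.0]]
```

View pics/g0.png

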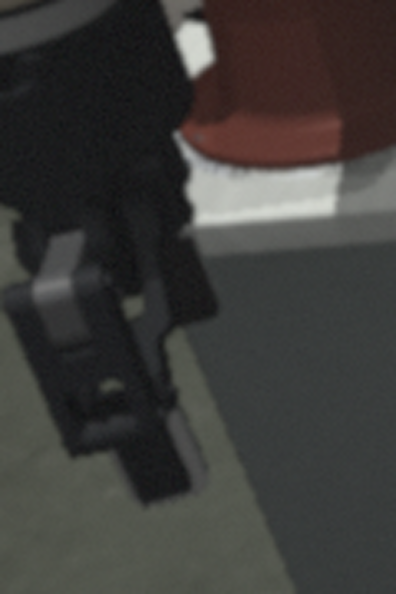

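The start picture agrees: the finger tips really stand about 34 mm higher than the reported TCP, in both pictures. I trust the pictures, so I'll descend a further 33 mm with the fingers open and check the grip by the opening.

>>> {"name": "carry_out", "arguments": {"rows": [[0,0,0,0,0,0.03,0],[0,0,0,0,0,0.06,0],[0,0,0,0,0,0.09,0],[0,0,0,0,0,0.11,0],[0,0,0,0,0,0.11,0]]}}

```text
t: 4.75
tool_pos: [0.5132, -0.0913, 0.0156]
tool_rot: [-2.449, -1.963, 0.003]
contact_force: [-0.8, -0.4, 0.7]
opening: 0.0428
grip_force: 0.0
```

>>> {"name": "carry_out", "arguments": {"rows": [[0,0,0,0,0,0,0.2],[0,0,0,0,0,0,0.4],[0,0,0,0,0,0,0.6],[0,0,0,0,0,0,1],[0,0,0,0,0,0,1]], "force": 40}}

```text
t: 5.25
tool_pos: [0.5145, -0.0918, 0.018]
tool_rot: [2.451, 1.965, -0.0]
contact_force: [-3.0, 0.3, 3.5]
opening: 0.0205
grip_force: 39.3
```

```bash
python3 - <<'E'
from h import *
goto(.514,-.0915,.016,77.5)
E
```

```text
t 5.25 pos [ 0.5145 -0.0918  0.018 ] yaw 77.43 open 0.0205 F [-3.   0.3  3.5] grip 39.284016117453575 q6 -0.09926526944829352
turn [ 0.      0.0001 -0.0004] shift [ 0.0004 -0.0019  0.0067]
```

>>> {"name": "carry_out", "arguments": {"rows": [[0,0,0.0159,0.0004,-0.0175,0,1],[0,0,0.0318,0.0018,-0.0349,0,1],[0,0,0.0477,0.0039,-0.0523,0,1],[0,0,0.0637,0.007,-0.0695,0,1],[0,0,0.0796,0.0109,-0.0866,0,1]]}}

```text
t: 5.75
tool_pos: [0.4905, -0.0835, 0.018]
tool_rot: [2.676, 1.641, 0.001]
contact_force: [0.7, -0.9, 2.4]
opening: 0.0205
grip_force: 39.5
```

>>> {"name": "carry_out", "arguments": {"rows": [[0,0,0.0159,0.0004,-0.0175,0,1],[0,0,0.0318,0.0018,-0.0349,0,1],[0,0,0.0477,0.0039,-0.0523,0,1],[0,0,0.0637,0.007,-0.0695,0,1],[0,0,0.0796,0.0109,-0.0866,0,1]]}}

```text
t: 6.25
tool_pos: [0.4685, -0.0692, 0.0181]
tool_rot: [2.859, 1.294, -0.0]
contact_force: [-1.1, -3.9, 2.2]
opening: 0.0202
grip_force: 39.6
```

```bash
cat >> h.py <<'E'
def th():
    o=get_obs(); r=o['tool_pos'][:2]-[.536,.0103]; print('theta',np.arctan2(-.1021,-.0215)-np.arctan2(r[1],r[0]),'r',np.hypot(*r))
E
python3 -c "
from h import *
goto(.514,-.0915,.016,77.5); th()"
```

```text
t 6.25 pos [ 0.4685 -0.0692  0.0181] yaw 48.71 open 0.0202 F [-1.1 -3.9  2.2] grip 39.551839269697666 q6 0.4190741933504004
turn [ 0.0008  0.0006 -0.1599] shift [0.0442 0.1628 0.0073]
theta 0.4959764024827842 r 0.10427657350217698
```

>>> {"name": "carry_out", "arguments": {"rows": [[0,0,0.0159,0.0004,-0.0175,0,1],[0,0,0.0318,0.0018,-0.0349,0,1],[0,0,0.0477,0.0039,-0.0523,0,1],[0,0,0.0637,0.007,-0.0695,0,1],[0,0,0.0755,0.0098,-0.0822,0,1]]}}

```text
t: 6.75
tool_pos: [0.4513, -0.051, 0.018]
tool_rot: [2.992, 0.948, -0.002]
contact_force: [-3.6, -3.5, 5.3]
opening: 0.0203
grip_force: 39.7
```

>>> {"name": "carry_out", "arguments": {"rows": [[0,0,0,0,0,0,1],[0,0,0,0,0,0,1],[0,0,0,0,0,0,1]]}}

```text
t: 7.05
tool_pos: [0.4514, -0.0511, 0.018]
tool_rot: [2.991, 0.951, -0.002]
contact_force: [-4.8, -4.1, 5.0]
opening: 0.02
grip_force: 39.7
```

```bash
python3 -c "
from h import *
goto(.514,-.0915,.016,77.5); th()
snap('side','k3.png'); s=snap('top','k3t.png')"
```

```text
t 7.05 pos [ 0.4514 -0.0511  0.018 ] yaw 35.27 open 0.02 F [-4.8 -4.1  5. ] grip 39.719581715762615 q6 0.6823029437929805
turn [ 0.0005  0.001  -0.2346] shift [0.0926 0.2303 0.0072]
theta 0.7350194598228388 r 0.10451082879297469
```

>>> {"name": "carry_out", "arguments": {"rows": [[0,0,0.003,0.0001,-0.0035,0,1],[0,0,0.0064,0.0002,-0.007,0,1],[0,0,0.0064,0.0002,-0.007,0,1]]}}

```text
t: 7.45
tool_pos: [0.4502, -0.0494, 0.018]
tool_rot: [3.0, 0.92, -0.003]
contact_force: [-4.7, -4.4, 5.2]
opening: 0.0201
grip_force: 39.7
```

```bash
python3 -c "
from h import *
goto(.514,-.0915,.016,77.5); th()
a=cv2.imread('pics/k3.png')[150:270,250:370]; b=cv2.imread('pics/k3t.png')[190:310,190:310]
cv2.imwrite('pics/k3c.png',cv2.resize(np.hstack([a,b]),(800,400),interpolation=cv2.INTER_CUBIC))"
```

```text
t 7.45 pos [ 0.4502 -0.0494  0.018 ] yaw 34.11 open 0.0201 F [-4.7 -4.4  5.2] grip 39.747378677129745 q6 0.7056846859569721
turn [ 0.0005  0.0011 -0.2411] shift [0.0974 0.2355 0.0072]
theta 0.7554935899669974 r 0.10452695068233564
```

View pics/k3c.png

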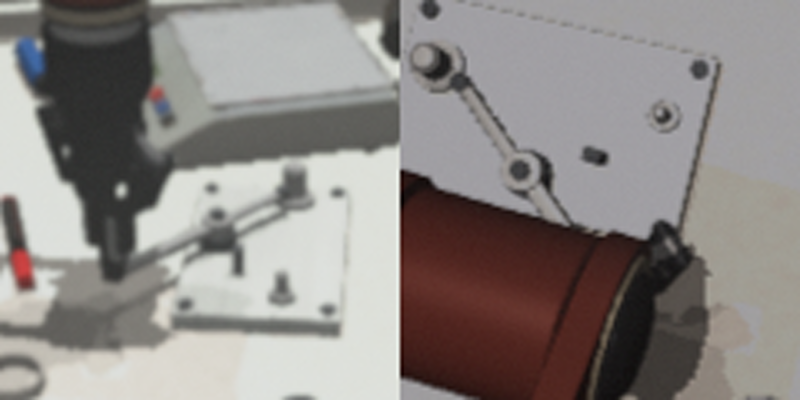

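The lever arm has turned about 42° (tail at the post, right half (460,85) to pivot (520,170)), so the stroke is complete. Now I'll ease it back.

>>> {"name": "carry_out", "arguments": {"rows": [[0,0,-0.0127,0.0003,0.014,0,1],[0,0,-0.0255,0.0011,0.028,0,1],[0,0,-0.0382,0.0025,0.0419,0,1],[0,0,-0.0509,0.0045,0.0558,0,1],[0,0,-0.0637,0.007,0.0695,0,1]]}}

```text
t: 7.95
tool_pos: [0.4643, -0.0654, 0.0181]
tool_rot: [2.893, 1.218, -0.001]
contact_force: [-1.2, -3.6, 3.4]
opening: 0.0202
grip_force: 39.6
```

>>> {"name": "carry_out", "arguments": {"rows": [[0,0,-0.0127,0.0003,0.014,0,1],[0,0,-0.0255,0.0011,0.028,0,1],[0,0,-0.0382,0.0025,0.0419,0,1],[0,0,-0.0509,0.0045,0.0558,0,1],[0,0,-0.0637,0.007,0.0695,0,1]]}}

```text
t: 8.45
tool_pos: [0.481, -0.0782, 0.018]
tool_rot: [2.757, 1.5, 0.001]
contact_force: [-1.3, -1.8, 2.5]
opening: 0.0202
grip_force: 39.5
```

>>> {"name": "carry_out", "arguments": {"rows": [[0,0,-0.0127,0.0003,0.014,0,1],[0,0,-0.0255,0.0011,0.028,0,1],[0,0,-0.0382,0.0025,0.0419,0,1],[0,0,-0.0509,0.0045,0.0558,0,1],[0,0,-0.0637,0.007,0.0695,0,1]]}}

```text
t: 8.95
tool_pos: [0.4998, -0.0875, 0.0181]
tool_rot: [2.594, 1.768, 0.002]
contact_force: [0.1, -0.9, 2.4]
opening: 0.0203
grip_force: 39.5
```

>>> {"name": "carry_out", "arguments": {"rows": [[0,0,-0.0127,0.0003,0.014,0,1],[0,0,-0.0255,0.0011,0.028,0,1],[0,0,-0.0382,0.0025,0.0419,0,1],[0,0,-0.0477,0.0039,0.0523,0,1],[0,0,-0.0477,0.0039,0.0523,0,1]]}}

```text
t: 9.45
tool_pos: [0.5144, -0.0917, 0.018]
tool_rot: [2.458, 1.956, 0.001]
contact_force: [-0.8, -0.9, 5.1]
opening: 0.0204
grip_force: 39.7
```

```bash
python3 -c "
from h import *
goto(.5145,-.0918,.018,77.43); th()"
```

```text
t 9.45 pos [ 0.5144 -0.0917  0.018 ] yaw 77.02 open 0.0204 F [-0.8 -0.9  5.1] grip 39.72562652081251 q6 -0.09216857549389608
turn [ 0.0003  0.0001 -0.0023] shift [-0.0002  0.0004  0.0001]
theta 0.0011498690309996729 r 0.10427501360583151
```

>>> {"name": "carry_out", "arguments": {"rows": [[0,0,0,0,0.004,0,1],[0,0,0,0,0.004,0,1],[0,0,0,0,0.004,0,1],[0,0,0,0,0.004,0,1],[0,0,0,0,0.004,0,1]]}}

```text
t: 9.95
tool_pos: [0.5145, -0.0918, 0.018]
tool_rot: [-2.458, -1.955, 0.001]
contact_force: [-4.4, 0.5, 6.8]
opening: 0.0201
grip_force: 40.0
```

>>> {"name": "carry_out", "arguments": {"rows": [[0,0,0,0,0,0,0.4],[0,0,0,0,0,0,0.3],[0,0,0,0,0,0,0.2],[0,0,0,0,0,0,0],[0,0,0,0,0,0,0]]}}

```text
t: 10.45
tool_pos: [0.5148, -0.0916, 0.0172]
tool_rot: [-2.459, -1.955, 0.0]
contact_force: [0.0, -0.0, -0.0]
opening: 0.0428
grip_force: 0.0
```

>>> {"name": "carry_out", "arguments": {"rows": [[0,0,0,0,0,-0.1,0],[0,0,0,0,0,-0.2,0],[0,0,0,0,0,-0.3,0],[0,0,0,0,0,-0.4,0],[0,0,0,0,0,-0.4,0]]}}

```text
t: 10.95
tool_pos: [0.5183, -0.0928, 0.143]
tool_rot: [2.452, 1.951, 0.009]
contact_force: [1.1, -0.8, 0.3]
opening: 0.043
grip_force: 0.0
```

```bash
python3 -c "
from h import *
goto(.4628,-.2415,.14,185.2)"
```

```text
t 10.95 pos [ 0.5183 -0.0928  0.143 ] yaw 77.0 open 0.043 F [ 1.1 -0.8  0.3] grip 0.0 q6 -0.09176740311255274
turn [ 0.0019  0.0031 -0.6011] shift [-0.5246 -0.0687  0.0098]
```

>>> {"name": "carry_out", "arguments": {"rows": [[0,0,0,-0.104,-0.012,0,0],[0,0,0,-0.208,-0.024,0,0],[0,0,0,-0.312,-0.036,0,0],[0,0,0,-0.416,-0.048,0,0],[0,0,0,-0.52,-0.06,0,0]]}}

```text
t: 11.45
tool_pos: [0.4614, -0.2404, 0.1363]
tool_rot: [-2.458, -1.955, 0.0]
contact_force: [1.1, -0.4, 0.2]
opening: 0.0428
grip_force: 0.0
```

>>> {"name": "carry_out", "arguments": {"rows": [[0,0,-0.04,0,0,0,0],[0,0,-0.08,0,0,0,0],[0,0,-0.12,0,0,0,0],[0,0,-0.16,0,0,0,0],[0,0,-0.2,0,0,0,0]]}}

```text
t: 11.95
tool_pos: [0.4618, -0.2394, 0.1363]
tool_rot: [-1.727, -2.623, -0.0]
contact_force: [0.2, -0.4, -0.5]
opening: 0.0428
grip_force: 0.0
```

>>> {"name": "carry_out", "arguments": {"rows": [[0,0,-0.04,0,0,0,0],[0,0,-0.08,0,0,0,0],[0,0,-0.12,0,0,0,0],[0,0,-0.16,0,0,0,0],[0,0,-0.2,0,0,0,0]]}}

```text
t: 12.45
tool_pos: [0.4619, -0.2394, 0.1363]
tool_rot: [-0.831, -3.028, -0.001]
contact_force: [-0.5, 0.4, 1.3]
opening: 0.0427
grip_force: 0.0
```

>>> {"name": "carry_out", "arguments": {"rows": [[0,0,-0.04,0,0,0,0],[0,0,-0.08,0,0,0,0],[0,0,-0.12,0,0,0,0],[0,0,-0.16,0,0,0,0],[0,0,-0.2,0,0,0,0]]}}

```text
t: 12.95
tool_pos: [0.4619, -0.2393, 0.1363]
tool_rot: [0.145, -3.137, -0.002]
contact_force: [-0.5, -0.6, 0.1]
opening: 0.0425
grip_force: 0.0
```

>>> {"name": "carry_out", "arguments": {"rows": [[0,0,0,0,0,0,0],[0,0,0,0,0,0,0],[0,0,0,0,0,0,0]]}}

```text
t: 13.25
tool_pos: [0.4621, -0.2396, 0.137]
tool_rot: [0.134, -3.138, -0.001]
contact_force: [-0.5, -1.3, 0.4]
opening: 0.0429
grip_force: 0.0
```

```bash
python3 -c "
from h import *
goto(.4628,-.2415,-.025,185.2)
d=snap('top','l1.png'); a=np.load('pics/top0.npz')['img']; b=d['img']
# did the lever knob / offset lever stay?
df=np.abs(a.astype(int)-b).max(2)
print('change at fixture window', (df[185:270,180:290]>60).sum(), 'lever ends', (df[285:316,335:364]>60).sum(), (df[220:240,335:355]>60).sum())"
```

```text
t 13.25 pos [ 0.4621 -0.2396  0.137 ] yaw -175.1 open 0.0429 F [-0.5 -1.3  0.4] grip 0.0 q6 -2.27767462564745
turn [ 0.0001 -0.0001 -0.0016] shift [-0.002  -0.0069  0.54  ]
change at fixture window 0 lever ends 413 223
```

The fixture window shows no change from the start, so the ejector lever is home. Now I'll descend over the web in stages, watching the force.

>>> {"name": "carry_out", "arguments": {"rows": [[0,0,0,-0.001,-0.006,0.11,0],[0,0,0,-0.001,-0.006,0.22,0],[0,0,0,-0.001,-0.006,0.33,0],[0,0,0,-0.001,-0.006,0.43,0],[0,0,0,-0.001,-0.006,0.5,0]]}}

```text
t: 13.8
tool_pos: [0.4615, -0.2406, -0.015]
tool_rot: [0.135, -3.136, -0.003]
contact_force: [0.0, 0.2, 0.5]
opening: 0.0425
grip_force: 0.0
```

>>> {"name": "carry_out", "arguments": {"rows": [[0,0,0,0,0,0.015,0],[0,0,0,0,0,0.03,0],[0,0,0,0,0,0.04,0],[0,0,0,0,0,0.04,0]]}}

```text
t: 14.2
tool_pos: [0.4635, -0.242, -0.0236]
tool_rot: [-0.137, 3.137, -0.002]
contact_force: [-0.4, 0.1, -0.3]
opening: 0.0429
grip_force: 0.0
```

```bash
python3 - <<'E'
from h import *
goto(.4628,-.2415,-.027,185.2)
s=snap('side','l2.png'); img=cv2.resize(s['img'][225:305,250:360],None,fx=7,fy=7,interpolation=cv2.INTER_CUBIC)
p=get_obs()['tool_pos']+[0,0,.034]; M=R.from_rotvec(get_obs()['tool_rot']).as_matrix()
for dx in(-.011,.011):
    q=(proj(s,p+M[:,0]*dx+M[:,1]*.0215)-[250,225]+.5)*7; cv2.circle(img,tuple(int(v) for v in q),4,(0,0,255),1)
cv2.imwrite('pics/l2c.png',img)
E
```

```text
t 14.2 pos [ 0.4635 -0.242  -0.0236] yaw -175.01 open 0.0429 F [-0.4  0.1 -0.3] grip 0.0 q6 -2.2815022517288703
turn [-0.0004  0.0004 -0.0011] shift [0.0022 0.0018 0.0112]
```

View pics/l2c.png

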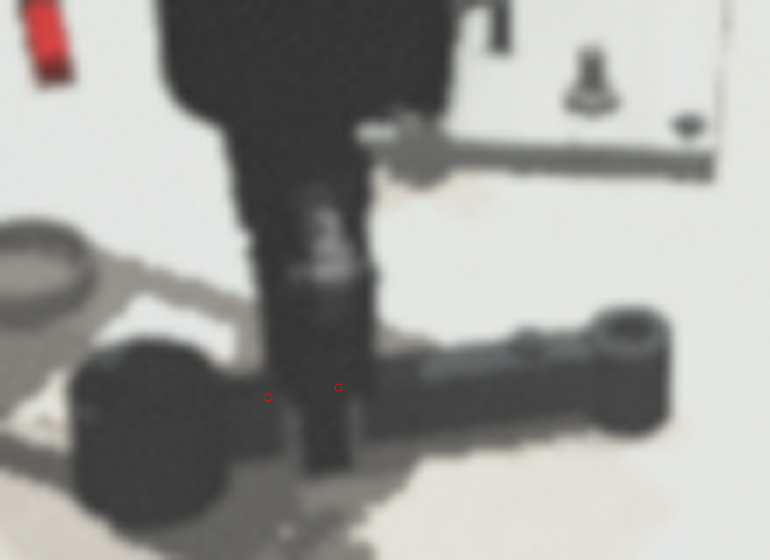

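```bash
python3 - <<'E'
from h import *
s=np.load('pics/l2.npz'); f=lambda X:((proj(s,X)-[250,225]+.5)*7).round().tolist()
for z in(.005,.01,.015,.02):print(z,[f([.4635+.002,-.242-w,z]) for w in(.0215,.03)])
print('balance top',f([.4628,-.2415,.032]),'boss top',f([.414,-.246,.04]),'eye',f([.562,-.2325,.034]))
E
```

```text
0.005 [[327.0, 492.0], [329.0, 510.0]]
0.01 [[326.0, 479.0], [329.0, 497.0]]
0.015 [[326.0, 466.0], [328.0, 484.0]]
0.02 [[325.0, 453.0], [327.0, 471.0]]
balance top [309.0, 377.0] boss top [146.0, 378.0] eye [629.0, 327.0]
```

The finger tips stand around the web near the balance point at (327,470), with the boss and eye where predicted, and the tips are about 15 mm above the table. I'll lower 5 mm more and grip.

>>> {"name": "carry_out", "arguments": {"rows": [[0,0,0,0.003,0.002,0.006,0],[0,0,0,0.003,0.002,0.012,0],[0,0,0,0.003,0.002,0.018,0],[0,0,0,0.003,0.002,0.018,0]]}}

```text
t: 14.65
tool_pos: [0.4616, -0.2408, -0.0303]
tool_rot: [0.137, -3.138, -0.0]
contact_force: [0.0, 0.1, 0.6]
opening: 0.0428
grip_force: 0.0
```

>>> {"name": "carry_out", "arguments": {"rows": [[0,0,0,0,0,0,0.3],[0,0,0,0,0,0,0.5],[0,0,0,0,0,0,0.7],[0,0,0,0,0,0,1],[0,0,0,0,0,0,1]], "force": 80}}

```text
t: 15.15
tool_pos: [0.462, -0.241, -0.0297]
tool_rot: [-0.137, 3.138, -0.0]
contact_force: [-1.2, 0.2, 3.0]
opening: 0.0147
grip_force: 78.6
```

>>> {"name": "carry_out", "arguments": {"rows": [[0,0,0,0,0,0,1],[0,0,0,0,0,0,1],[0,0,0,0,0,0,1]]}}

```text
t: 15.45
tool_pos: [0.462, -0.241, -0.0297]
tool_rot: [-0.137, 3.138, -0.0]
contact_force: [-0.6, 0.4, 4.3]
opening: 0.0143
grip_force: 78.8
```

```bash
python3 - <<'E'
from h import *
goto(.4628,-.2415,-.027,185.2)
E
```

```text
t 15.45 pos [ 0.462  -0.241  -0.0297] yaw -175.0 open 0.0143 F [-0.6  0.4  4.3] grip 78.76383304595947 q6 -2.2819102270024274
turn [-0.      0.0001 -0.0011] shift [-0.0025 -0.002  -0.009 ]
```

>>> {"name": "carry_out", "arguments": {"rows": [[0,0,0,0,0,-0.01,1],[0,0,0,0,0,-0.03,1],[0,0,0,0,0,-0.06,1],[0,0,0,0,0,-0.1,1],[0,0,0,0,0,-0.14,1]]}}

```text
t: 15.95
tool_pos: [0.4618, -0.2409, 0.013]
tool_rot: [-0.137, 3.139, -0.0]
contact_force: [-0.1, -0.4, -4.7]
opening: 0.0149
grip_force: 78.1
```

>>> {"name": "carry_out", "arguments": {"rows": [[0,0,0,0,0,0,1],[0,0,0,0,0,0,1],[0,0,0,0,0,0,1]]}}

```text
t: 16.25
tool_pos: [0.4614, -0.2407, 0.0116]
tool_rot: [0.137, -3.138, -0.001]
contact_force: [0.2, 0.6, -6.0]
opening: 0.0145
grip_force: 78.2
```

```bash
cat >> h.py <<'E'
def blob(s,lo,hi,X,r=60):
    "dark-part mask near the projected point X"
    g=s['img'].max(2); u,v=proj(s,X).astype(int); return g,u,v
E
python3 - <<'E'
from h import *
goto(.4628,-.2415,-.027,185.2); print(get_obs()['wrist_torque'])
s=snap('side','m1.png'); p=get_obs()['tool_pos']; dz=p[2]+.0297
b=np.array([.414,-.246,dz+.04]); e=np.array([.562,-.2325,dz+.034]); print('expect boss,eye px',proj(s,b),proj(s,e))
# eye and boss silhouettes: dark columns extents
g=s['img'].max(2)
u,v=proj(s,e).astype(int); print('\n'.join(' '.join('%3d'%x for x in g[r,u-14:u+14:2]) for r in range(v-14,v+22,2)))
u,v=proj(s,b).astype(int); print(u,v);print('\n'.join(' '.join('%3d'%x for x in g[r,u-20:u+20:2]) for r in range(v-16,v+32,3)))
E
```

```text
t 16.25 pos [ 0.4614 -0.2407  0.0116] yaw -174.99 open 0.0145 F [ 0.2  0.6 -6. ] grip 78.2293689250946 q6 -2.281969215786846
turn [ 0.0002 -0.0002 -0.0011] shift [-0.0045 -0.0033  0.1288]
[ 0.0002032   0.06545124 -0.02193266]
expect boss,eye px [268.89089818 262.48284367] [339.49918718 255.53037822]
228 228 225 195 168 165 196 222 225 226 218 172 173 212
226 226 226 222 224 224 225 224 225 226 209 123 129 200
176 179 182 172 179 185 186 191 196 202 211 190 195 211
111 111 111 112 110 110 112 117 117 121 126 129 129 144
136 142 132 126 126 124 124 123 124 124 121 114 114 136
225 225 223 218 217 215 209 205 207 213 208 197 190 198
229 229 229 230 226 205 163 144 149 181 220 229 229 230
200 220 222 205 184 123  90  77  78  99 157 226 230 229
108 124 132 121 110 104  91  80  82  97 122 217 229 230
 81  89 101 100 101  85  90  95  94  89 107 215 229 229
 80  80  77  73  73  70  71  74  72  71 113 222 230 230
 69  70  68  69  70  69  68  72  70  70 118 226 230 230
 70  69  68  69  70  70  70  69  70  68 119 225 231 230
 69  69  73  82  77  69  68  71  70  71 119 225 230 230
141 163 187 196
[... 796 characters left out ...]
  73  73  60  61  59  62  60  60  61  62  59  60  64  63  66
 99  96  97  98  98  70  61  61  62  63  62  63  61  63  62  62  59  63  63  66
127 127 127 127 126  88  59  62  62  62  62  62  64  62  62  60  58  63  65  66
129 129 130 140 181 158  65  61  60  63  62  63  62  62  61  60  68 112 133 140
129 131 177 217 226 186  75  63  62  63  63  63  63  61  61  60  86 126 131 130
150 212 226 226 226 223 163  85  66  64  61  64  63  61  66  81 110 126 131 132
163 210 223 223 202 217 225 221 207 188 155 122  91  96  99 100 101 100 113 129
 98 100 117 134 170 199 212 198 163 130 105 101 100 101 101 100 101 101 112 109
142 119 108  99  99 101 101  99 102  99 100 101 101 100 101 100 101 100  99 102
```

>>> {"name": "carry_out", "arguments": {"rows": [[0,0,0,0,0,-0.05,1],[0,0,0,0,0,-0.12,1],[0,0,0,0,0,-0.19,1],[0,0,0,0,0,-0.26,1],[0,0,0,0,0,-0.3,1]]}}

```text
t: 16.8
tool_pos: [0.4628, -0.2416, 0.1049]
tool_rot: [-0.137, 3.136, -0.003]
contact_force: [-0.3, 0.7, -5.9]
opening: 0.0149
grip_force: 78.5
```

>>> {"name": "carry_out", "arguments": {"rows": [[0,0,0.01,0,0,0,1],[0,0,0.035,0,0,0,1],[0,0,0.065,0,0,0,1],[0,0,0.095,0,0,0,1],[0,0,0.125,0,0,0,1]]}}

```text
t: 17.3
tool_pos: [0.4615, -0.2407, 0.1019]
tool_rot: [-0.484, -3.103, -0.001]
contact_force: [-0.6, 0.9, -5.6]
opening: 0.0144
grip_force: 78.5
```

>>> {"name": "carry_out", "arguments": {"rows": [[0,0,0.03,0,0,0,1],[0,0,0.06,0,0,0,1],[0,0,0.09,0,0,0,1],[0,0,0.12,0,0,0,1],[0,0,0.15,0,0,0,1]]}}

```text
t: 17.8
tool_pos: [0.4615, -0.2407, 0.1019]
tool_rot: [-1.195, -2.905, -0.0]
contact_force: [0.7, -0.4, -5.1]
opening: 0.0144
grip_force: 78.5
```

>>> {"name": "carry_out", "arguments": {"rows": [[0,0,0.03,0,0,0,1],[0,0,0.06,0,0,0,1],[0,0,0.09,0,0,0,1],[0,0,0.12,0,0,0,1],[0,0,0.15,0,0,0,1]]}}

```text
t: 18.3
tool_pos: [0.4615, -0.2407, 0.1019]
tool_rot: [-1.84, -2.545, -0.0]
contact_force: [-0.1, -0.1, -6.2]
opening: 0.0145
grip_force: 78.5
```

>>> {"name": "carry_out", "arguments": {"rows": [[0,0,0.03,0,0,0,1],[0,0,0.06,0,0,0,1],[0,0,0.09,0,0,0,1],[0,0,0.12,0,0,0,1],[0,0,0.145,0,0,0,1]]}}

```text
t: 18.8
tool_pos: [0.4615, -0.2407, 0.1019]
tool_rot: [-2.367, -2.065, 0.0]
contact_force: [-0.7, -0.3, -5.5]
opening: 0.0144
grip_force: 78.5
```

```bash
python3 - <<'E'
from h import *
goto(.5955,.024,.10,77.5); print(get_obs()['wrist_torque'])
E
```

```text
t 18.8 pos [ 0.4615 -0.2407  0.1019] yaw 82.2 open 0.0144 F [-0.7 -0.3 -5.5] grip 78.47744822502136 q6 -0.4877574491925705
turn [-0.0002 -0.0001  0.0261] shift [0.9348 0.3228 0.0065]
[ 0.02559258 -0.063097    0.01733753]
```

>>> {"name": "carry_out", "arguments": {"rows": [[0,0,0.015,0,0,0,1],[0,0,0.026,0,0,0,1],[0,0,0.026,0,0,0,1]]}}

```text
t: 19.1
tool_pos: [0.4615, -0.2407, 0.1019]
tool_rot: [-2.446, -1.971, 0.0]
contact_force: [-0.1, 0.3, -5.7]
opening: 0.0149
grip_force: 78.5
```

>>> {"name": "carry_out", "arguments": {"rows": [[0,0,0,0.03,0.008,0,1],[0,0,0,0.09,0.023,0,1],[0,0,0,0.16,0.041,0,1],[0,0,0,0.24,0.061,0,1],[0,0,0,0.32,0.082,0,1]]}}

```text
t: 19.6
tool_pos: [0.5067, -0.1509, 0.102]
tool_rot: [-2.445, -1.972, -0.0]
contact_force: [-0.3, -0.1, -5.4]
opening: 0.0143
grip_force: 78.4
```

>>> {"name": "carry_out", "arguments": {"rows": [[0,0,0,0.08,0.02,0,1],[0,0,0,0.16,0.041,0,1],[0,0,0,0.24,0.061,0,1],[0,0,0,0.31,0.079,0,1],[0,0,0,0.38,0.097,0,1]]}}

```text
t: 20.1
tool_pos: [0.5592, -0.0454, 0.1019]
tool_rot: [-2.445, -1.972, -0.0]
contact_force: [0.3, 0.5, -6.3]
opening: 0.0141
grip_force: 78.4
```

>>> {"name": "carry_out", "arguments": {"rows": [[0,0,0,0.07,0.018,0,1],[0,0,0,0.13,0.033,0,1],[0,0,0,0.18,0.046,0,1],[0,0,0,0.22,0.056,0,1],[0,0,0,0.25,0.064,0,1]]}}

```text
t: 20.6
tool_pos: [0.5939, 0.023, 0.1019]
tool_rot: [-2.445, -1.972, 0.0]
contact_force: [-0.4, -0.1, -5.0]
opening: 0.0146
grip_force: 78.4
```

```bash
python3 - <<'E'
from h import *
goto(.5955,.024,.0703,77.5); print(get_obs()['wrist_torque'])
E
```

```text
t 20.6 pos [0.5939 0.023  0.1019] yaw 77.76 open 0.0146 F [-0.4 -0.1 -5. ] grip 78.4348976612091 q6 0.1271572333524656
turn [-0.0001  0.      0.0015] shift [0.0043 0.0047 0.1053]
[ 0.03758418  0.00430613 -0.04018966]
```

Apply the last correction and lower to about 5 cm above the post, then measure the boss and eye in the images by code.

>>> {"name": "carry_out", "arguments": {"rows": [[0,0,0.0015,0.0043,0.0047,0.02,1],[0,0,0.0015,0.0043,0.0047,0.05,1],[0,0,0.0015,0.0043,0.0047,0.08,1],[0,0,0.0015,0.0043,0.0047,0.095,1],[0,0,0.0015,0.0043,0.0047,0.105,1]]}}

```text
t: 21.1
tool_pos: [0.5944, 0.0226, 0.0691]
tool_rot: [-2.451, -1.964, 0.002]
contact_force: [-0.4, 0.2, -5.7]
opening: 0.0143
grip_force: 78.5
```

>>> {"name": "carry_out", "arguments": {"rows": [[0,0,0,0,0,0,1],[0,0,0,0,0,0,1],[0,0,0,0,0,0,1],[0,0,0,0,0,0,1],[0,0,0,0,0,0,1]]}}

```text
t: 21.6
tool_pos: [0.5955, 0.023, 0.0709]
tool_rot: [2.45, 1.965, 0.001]
contact_force: [0.0, 0.8, -6.2]
opening: 0.0149
grip_force: 78.5
```

```bash
python3 - <<'E'
from h import *
goto(.5955,.024,.0703,77.5)
s=snap('side','n1.png'); t=snap('top','n1t.png'); t0=np.load('pics/top0.npz')['img']
B=[.606,.071,.14]; E=[.573,-.077,.134]
def dump(d,X,w,h,st):
    u,v=proj(d,X).round().astype(int); print('centre px',u,v,'cols',u-w,'rows',v-h); g=d['img'].max(2)
    print('\n'.join('%3d: '%r+' '.join('%3d'%x for x in g[r,u-w:u+w+1:st]) for r in range(v-h,v+h+1,st)))
dump(t,B,20,20,2); dump(t,E,14,14,2); dump(s,E,14,14,2); dump(s,B,18,16,2)
E
```

```text
t 21.6 pos [0.5955 0.023  0.0709] yaw 77.46 open 0.0149 F [ 0.   0.8 -6.2] grip 78.46505284309387 q6 0.13273675175955985
turn [ 0.0002 -0.     -0.0002] shift [ 0.0031 -0.0007  0.0019]
centre px 183 198 cols 163 rows 178
178:  77  79  74  88  89  86  89  88  88  51  21  20  97  28  22  14  18  13  14  10  16
180:  75  75  77  89  90  89  87  89  86  27  19  21  89  32  21  19  16  15  12  15  12
182:  71  71  74  87  88  87  88  90  80  20  22  22  85  35  18  19  18  16  15   9  12
184:  68  67  83  88  87  89  88  89  65  20  20  22  75  44  18  18  16  14  13  13  13
186:  64  64  89  87  88  89  88  89  50  17  20  22  59  50  21  13  15  12  13  13  13
188:  58  65  88  88  89  88  90  86  27  20  21  21  52  64  28  15  13  13  16   8  12
190:  54  71  89  88  87  88  88  78  19  17  20  21  30  69  31  13  13  10  15  11  17
192:  46  98  89  90  89  90  89  62  22  20  19  21  21  67  34  22  14  13  11  15  22
194:  45  91  89  87  88  89  88  45  21  21  20  19  20  53  48  31  16  10  16  26  18
196:  59  89  89  88  88  89  84  23  21  21  19  18  18  27  53  34  33  34  3
[... 3723 characters left out ...]
  44  52  53  55  50  43  44  73  77  50  46  67 152
170: 134  56  46  46  44  47  47  56  59  58  53  47  46  47  46  46  57 131 180
172: 175 116  83  72  49  45  48  55  59  60  55  45  45  45  51  56 103 175 183
174: 181 179 175 162 107  48  47  49  56  56  51  47  44  73 139 147 169 182 180
176: 181 182 182 181 146  61  68  55  61  61  61  61  47  86 171 176 173 167 153
178: 183 182 181 179 146  65  75  57  56  57  68  70  49  75 131 137 140 138 141
180: 155 154 148 141 122  65  77  57  53  54  68  68  50  77 145 150 148 144 140
182: 142 148 151 151 138  67  76  60  54  55  68  70  50  68 107 104 101  98  94
184: 142 134 127 120 117  64  77  59  56  54  69  68  55  84  91  90  91  92  90
```

The eye's top face is within about 2 px (~3 mm) of the point over the pin in both views. The boss is hidden behind the arm, but it's held rigidly and the lever is still level. Handing in.

```bash
python3 -c "
from h import *
print(finish_job())"
```

```text
the job is handed in; nothing more can be done
None
```

I pulled the ejector lever through its full stroke and eased it back home, and the job is handed in with the offset lever gripped at its balance point, level and still, about 5 cm above the post. The eye measured within about 3 mm of over the pin; the arm hid the boss, so its place over the post follows from the arm pose. The reported TCP turned out about 34 mm lower than the real finger tips, so I corrected for it throughout.

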